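Cull the broken toy pots and set the dryer

ROBOT

A 7-joint arm with a two-finger parallel gripper is mounted at the origin on the work surface. World frame = base frame: x ahead of the robot, y to its left, z up, the work surface at z = 0. Lengths are in m, angles in rad, forces in N, time in s.
With the tool pointing down it reaches from about 0.4 to 0.85 m from the base axis. Payload 6.9 kg.
Tool frame: the origin (TCP) lies midway between the tips of the shut fingers; the grasp point (between the pads) lies behind it (ctrl.pinch_z is the z of the grasp point in the tool frame, in m); z points along the fingers, y is the direction in which the jaws open and shut (so a half turn about z gives the same grasp; the last joint's range is limited). The gripper opens to 85 mm and grips with 20 to 120 N. Pads are 22 mm wide; open, the fingers measure 114 mm over their backs; the gripper's body (76 mm by 85 mm) begins 54 mm behind the grasp point. The pads swing forward as they close: fully open they stand 13 mm farther back than shut.
Start: joints at [1.296, 0.507, -0.238, 1.5, 0.126, 1.149, -0.155], TCP at [0.232, -0.58, 0.231] pointing down, gripper open.
Joint ranges: [-3.08, 3.08], [-0.24, 2.05], [-1.43, 1.35], [0, 2.5], [-1.52, 4.66], [0.17, 1.96], [-2.89, 2.89]. Speed limits (rad/s): [2.39, 2.39, 3.14, 3.14, 3.14, 3.14, 3.14].

INTERFACE

Orientations are given as a unit quaternion [w, x, y, z].
In Python, from station import ctrl, get_state, vision, ticket, models gives the robot as it stands. Calls block until the motion is done:
- ctrl.movep(position, orientation): joint-space move of the TCP to a pose.
- ctrl.movel(position, frame=None, max_speed=0.15): straight line of the TCP; frame=None keeps the orientation; max_speed is the mean speed in m/s.
- ctrl.set_joints(angles): joint-space move.
- ctrl.ungrasp() and ctrl.close_gripper(force=None): open the fingers fully, or close them until they stop; force is the grip in N (None keeps the last).
- ctrl.pause(seconds).
- ctrl.ik(position, orientation): joint angles nearest the present ones, or None.
- get_state(): the state.
- vision.grab_frame(name): name is "scene" or "side" or "wrist"; returns (picture, depth): 384x512x3 uint8, blue, green, red; 384x512 float32, m along the optical axis (not along the pixel's ray), 0 where there is no reading.
- vision.camera_info(name): a dict with "mtx" (3x3 intrinsics, pixels), "R" (3x3) and "t" (3): a world point X has camera coordinates R X + t; the wrist camera has in their place "hand_eye" (4x4, takes a point from camera to tool coordinates, whose origin is the TCP and whose axes are the flange's). Camera axes: x right, y down, z forward; pixel columns grow to the right and rows downward; lengths in m; the calibration is good to about 2 mm. A picture is of the moment at which its call begins: read the wrist's pose just before it. camera_info takes no time and is no camera call.
A pose or a line that the arm cannot do raises ctrl.Unreachable and nothing moves.
- ticket.close_job(): hands the job in, once; it reports no verdict.
Trained networks look in the newest picture that a camera, given by its name, has taken for a name from the list of things; names that differ only in an ending like _2 or _b are one class to them, and where a whole thing is asked for, a point or a joint stands for the part that bears it (a point fixed in the world has none). Each returns a list of dicts, best first, with "p" (0 to 1); they miss things now and then, are a little off and sometimes report something else, mostly with a low value. They report only what shows in the picture. A call takes as long as a camera call. They do not tell look-alikes from the thing itself.
- models.recognise(camera, target): "point" ([column, row] in pixels, amid what is visible of it).
- models.masks_of(camera, target): "mask" (384x512 bool, what is visible of it) and "point" ([column, row] in pixels, amid what is visible of it).
The state is a dict: "time": time; "qpos": joint angles; "qd": joint speeds; "tau": joint torques, N m; "tcp_pos": TCP position; "eef_rot": TCP orientation; "contact_force": force on the tool from outside, world axes, zero at the start; "wrist_torque": the same for the moment, N m; "width": finger opening in m.
Only numpy, scipy, OpenCV 4.12 (cv2) and the standard library are available. Lean on these libraries where they do the work, as an engineer would, in place of code of your own. Each camera call takes 0.05 s, during which the arm holds its last target. There are 200 camera calls.

TASK

Get this batch of painted toy pots ready for drying: pick out the two pots on the warming plate whose lid has lost its wooden knob and stand them upright on the floor of the plywood reject crate, leaving the sound pots standing where they are. Then turn the selector on the grey control box until its pointer clicks in at the set-pin, the one thick peg among the small dots round the dial. Do not shift or tip the other things.

Things in the scene. Friction and masses are not known exactly. Their poses are not given: they have to be found in the camera images.
- broken1: broken toy pot of turned wood, orange body with a blue lid, a straight round body 44 mm in diameter up to 41 mm high, then a low dome; origin at the centre of its underside, z up; about 60 g, stands upright at the start; no knob on its lid, so only 49 mm high; on the plate
- broken2: broken toy pot of turned wood, orange body with a blue lid, a straight round body 44 mm in diameter up to 41 mm high, then a low dome; origin at the centre of its underside, z up; about 60 g, stands upright at the start; no knob on its lid, so only 49 mm high; on the plate
- good1: sound toy pot of turned wood, orange body with a blue lid, a straight round body 44 mm in diameter up to 41 mm high, then a low dome; origin at the centre of its underside, z up; about 60 g, stands upright at the start, with a round wooden knob on the lid (20 mm wide, 49 to 72 mm high); on the plate
- good2: sound toy pot of turned wood, orange body with a blue lid, a straight round body 44 mm in diameter up to 41 mm high, then a low dome; origin at the centre of its underside, z up; about 60 g, stands upright at the start, with a round wooden knob on the lid (20 mm wide, 49 to 72 mm high); on the plate
- good3: sound toy pot of turned wood, orange body with a blue lid, a straight round body 44 mm in diameter up to 41 mm high, then a low dome; origin at the centre of its underside, z up; about 60 g, stands upright at the start, with a round wooden knob on the lid (20 mm wide, 49 to 72 mm high); on the plate
- good4: sound toy pot of turned wood, orange body with a blue lid, a straight round body 44 mm in diameter up to 41 mm high, then a low dome; origin at the centre of its underside, z up; about 60 g, stands upright at the start, with a round wooden knob on the lid (20 mm wide, 49 to 72 mm high); on the plate
- good5: sound toy pot of turned wood, orange body with a blue lid, a straight round body 44 mm in diameter up to 41 mm high, then a low dome; origin at the centre of its underside, z up; about 60 g, stands upright at the start, with a round wooden knob on the lid (20 mm wide, 49 to 72 mm high); on the plate
- plate: fixed aluminium warming plate, 300 (x) by 180 (y) mm, its surface 10 mm above the bench with a rim 5 mm thick up to 16 mm; origin under its centre. Seven pots and a jar stand on it in two rows of four along its x: 75 mm between neighbours in a row, 85 mm between the rows, each up to 6 mm off
- crate: fixed open plywood crate, 240 (x) by 150 (y) by 50 mm high, walls and floor 6 mm; origin under its centre; one earlier reject already stands in it
- crate_in (a point): centre of the crate's inner floor, axes as the crate's; the inside measures 228 (x) by 138 (y) mm and its walls rise 44 mm above this point
- old_reject: an earlier broken toy pot of turned wood, orange body with a blue lid, a straight round body 44 mm in diameter up to 41 mm high, then a low dome; origin at the centre of its underside, z up; about 60 g, stands upright at the start; no knob, 49 mm high; stands in the crate and stays there
- dryer: fixed grey control box, 190 (x) by 160 (y) by 45 mm high, origin under its centre, with the dial in the middle of its top
- selector (a joint): angle of the selector knob in rad, counter-clockwise from above, 0 when its pointer looks along the control box's +x; stops at +-2.27; a spring detent clicks every 30 degrees (0.5236 rad, one of them at 0); it takes about 0.1 N m to turn
- selector_grip (a point): point on the knob's upright axis at the height to grip, 76 mm above the bench. The black knob is a flat bar 44 mm long (along its pointer), 14 mm thick and standing 54 to 86 mm above the bench, on a round skirt 46 mm in diameter; this frame turns with the knob, x along the pointer
- selector_tip (a point): point 48 mm from the knob's axis in the direction of its pointer (a black nose on the skirt, 41 mm out from the axis, with a white line on top of the bar at the same end), level with the dial's face (46 mm above the bench): it lies at the dot or pin at which the pointer points
- set_pin: fixed black set-pin on the dial's face, a peg 12 mm in diameter and 11 mm high, 48 mm from the knob's axis at one of the detents 60, 90 or 120 degrees either side of 0; the other detents have black dots 5 mm wide and 2 mm high; origin at the centre of its underside
- jar: bystander: small jar, 40 mm in diameter, 55 mm high, on the plate among the pots; origin at the centre of its underside
- bottle: bystander: amber bottle, 62 mm in diameter, 170 mm high; origin at the centre of its underside
- tin: bystander: tin, 76 mm in diameter, 100 mm high; origin at the centre of its underside
- cup: bystander: white cup, rim 66 mm in diameter, 75 mm high; origin at the centre of its underside
- brush: bystander: paint brush 170 mm long lying on the bench beyond the plate, along its own x; origin at the middle of its underside
Things that resemble listed ones, but are neither listed nor needed, are in the scene too. Leave any pink, purple or red look-alike of the good1 alone.

How it is judged:
By the outcome, as a careful person would: the job done as asked, in the order asked, and still so for the second after the job is handed in, with the robot touching nothing.
It also fails if it takes over 72 s, if anything falls off the work surface, if the arm or the gripper's body presses on something with over 40 N, if the wrist force passes 120 N, or if a joint passes its speed limit or range.

## Working session

There is one attempt and no reset: what is moved stays moved. The work goes in short steps, each a Python script; the robot and the scene stay as the last script left them, time stands still between calls to the robot, and variables do not carry over. Pictures are saved under pics/ and viewed, about 8 in all and at most 12, crops included, and the job is handed in when it is done.

```bash
ls; mkdir -p pics
cat > h.py <<'E'
import numpy as np, cv2
from station import ctrl, get_state, vision, ticket, models
def cam(name):
    c=vision.camera_info(name); K=np.array(c["mtx"])
    if "R" in c and c.get("R") is not None: return K,np.array(c["R"]),np.array(c["t"]).ravel()
    return K,None,np.array(c["hand_eye"])
def rays(name,px,T=None):
    K,R,t=cam(name)
    px=np.atleast_2d(px).astype(float)
    d=np.c_[(px[:,0]-K[0,2])/K[0,0],(px[:,1]-K[1,2])/K[1,1],np.ones(len(px))]
    if R is not None: return -R.T@t, d@R
    M=T@t; return M[:3,3], d@M[:3,:3].T
def at_z(name,px,z,T=None):
    o,d=rays(name,px,T); return o+d*((z-o[2])/d[:,2])[:,None]
def at_depth(name,px,dep,T=None):
    o,d=rays(name,px,T); px=np.atleast_2d(px).astype(int)
    return o+d*dep[px[:,1],px[:,0]][:,None]
def proj(name,X,T=None):
    K,R,t=cam(name); X=np.atleast_2d(X)
    if R is not None: c=X@R.T+t
    else:
        M=np.linalg.inv(T@t); c=X@M[:3,:3].T+M[:3,3]
    return np.c_[K[0,0]*c[:,0]/c[:,2]+K[0,2],K[1,1]*c[:,1]/c[:,2]+K[1,2]]
def tcpT():
    from scipy.spatial.transform import Rotation as Ro
    s=get_state(); q=s["eef_rot"]; T=np.eye(4)
    T[:3,:3]=Ro.from_quat(np.roll(q,-1)).as_matrix(); T[:3,3]=s["tcp_pos"]; return T
def down(yaw):  # tool z down, tool y (jaw) axis at angle yaw from world +y
    # tool x = (cos,sin,0), y = (sin,-cos,0)
    return np.array([0,np.cos(yaw/2),np.sin(yaw/2),0])
E
python3 - <<'E'
from h import *
a,d=vision.grab_frame("scene"); b,e=vision.grab_frame("side")
cv2.imwrite("pics/scene.png",a); cv2.imwrite("pics/side.png",b)
np.savez("f0.npz",a=a,d=d,b=b,e=e)
print(get_state(), ctrl.pinch_z)
for c in("scene","side"):
  K,R,t=cam(c); print(c,K.tolist(),-R.T@t)
for n in("broken1","good1","jar","set_pin","dryer","crate","plate","selector"):
  for c,dd in(("scene",d),("side",e)):
    for r in models.recognise(c,n): 
      p=r["point"]; print(n,c,np.round(p),round(r["p"],2),at_depth(c,p,dd).round(3))
E
```

```text
pics
{'time': 0.1, 'qpos': array([ 1.29651889,  0.50825389, -0.23753856,  1.50099315,  0.12570503,
        1.14892594, -0.15479064]), 'qd': array([-0.00071966, -0.00180171,  0.00013086, -0.00285809, -0.00168467,
       -0.00143763,  0.0011022 ]), 'tau': array([-6.60707054e-03, -6.21836185e+01, -2.19535947e+00, -2.50203305e+01,
        1.24199959e-02,  7.85147538e-03,  2.60392625e-05]), 'tcp_pos': array([ 0.23146661, -0.58008591,  0.23053049]), 'eef_rot': array([-7.78313829e-04,  9.82022597e-01,  1.88761718e-01, -1.64951708e-04]), 'contact_force': array([ 0.06917205, -1.05542363,  0.73378347]), 'wrist_torque': array([-0.02374561, -0.00314056, -0.03994425]), 'width': 0.08562695435588369} -0.0187
scene [[419.31696576630475, 0.0, 246.10610371683504], [0.0, 419.31696576630475, 187.3503913969975], [0.0, 0.0, 1.0]] [ 0.93059946 -0.39081524  0.91177968]
side [[375.00267361631063, 0.0, 252.7128448409989], [0.0, 375.00267361631063, 193.926786459685], [0.0, 0.0, 1.0]] [0.44331567 0.73080694 0.72825183]
broken1 scene [269. 200.] 0.92 [[0.664 0.047 0.057]]
broken1 scene [244. 226.] 0.63 [[ 0.658 
[... 1251 characters left out ...]
9 0.141 0.007]]
dryer scene [111. 272.] 0.62 [[ 0.498 -0.302  0.065]]
dryer side [318. 161.] 0.94 [[ 0.476 -0.248  0.046]]
crate scene [282. 111.] 0.8 [[0.506 0.34  0.004]]
crate side [268. 325.] 0.73 [[0.514 0.315 0.006]]
crate side [319. 145.] 0.22 [[ 0.481 -0.288  0.079]]
plate scene [224. 199.] 0.67 [[0.558 0.006 0.009]]
plate scene [192. 160.] 0.67 [[0.439 0.03  0.053]]
plate scene [335. 206.] 0.45 [[0.794 0.144 0.024]]
plate side [284. 233.] 0.9 [[0.529 0.047 0.009]]
selector scene [104. 266.] 0.61 [[ 0.488 -0.305  0.086]]
selector scene [218. 208.] 0.57 [[ 0.579 -0.04   0.053]]
selector side [178. 223.] 0.73 [[0.802 0.101 0.031]]
selector side [318. 146.] 0.66 [[ 0.485 -0.295  0.069]]
```

Run:
```python
from h import *
f=np.load("f0.npz")
cv2.imwrite("pics/sc2.png",cv2.resize(f["a"][80:330,60:380],(768,600),interpolation=cv2.INTER_CUBIC))
cv2.imwrite("pics/sd2.png",cv2.resize(f["b"][110:384,130:400],None,fx=2.18,fy=2.18,interpolation=cv2.INTER_CUBIC))
```

```text
(no output)
```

View pics/sc2.png

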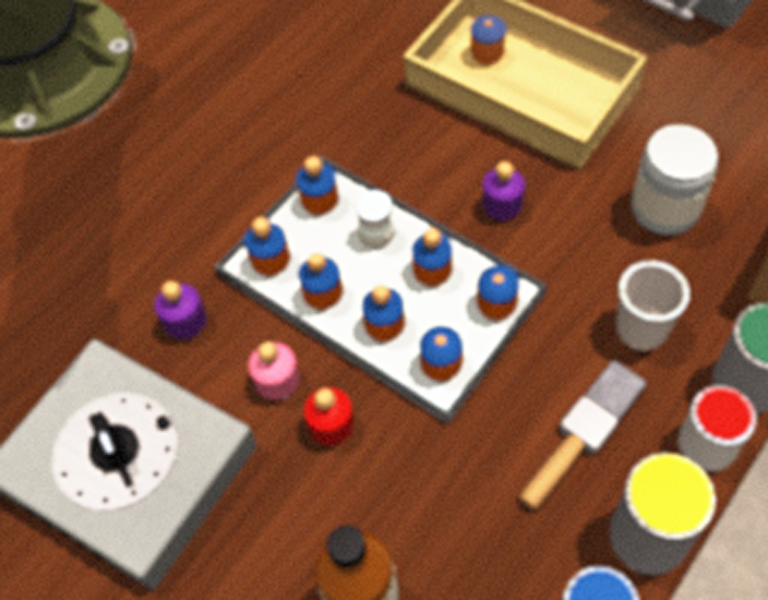

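View pics/sd2.png

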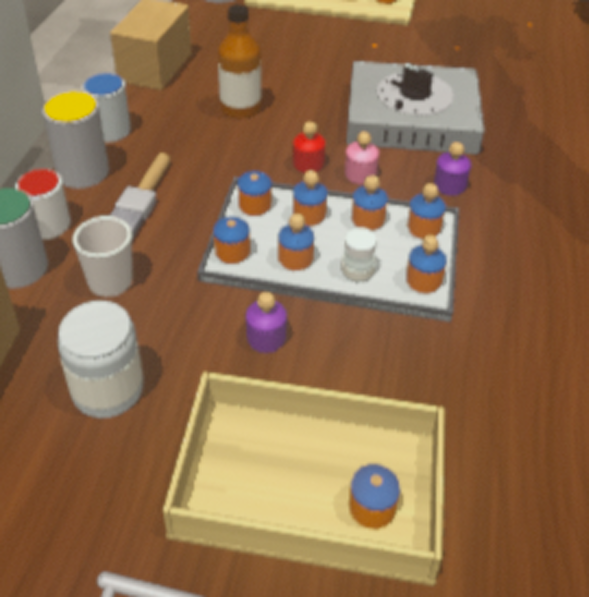

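The knobless candidates are the two pots at the plate's +x end: scene px (269,200) and (244,226), side px (236,220) and (247,196). The pots with knobs are at scene px (193,160), (173,181), (193,200), (220,211) and (240,185). The look-alikes are purple at (270,162) and (134,206), pink at (174,234) and red at (196,253). The set-pin is at about scene (128,256). There seems to be a second crate at the top of the side picture, so I'll check it.

Run:
```python
from h import *
f=np.load("f0.npz"); a,d,b,e=[f[k] for k in "adbe"]
# top row: side top strip; close crop of broken ones in both
t=cv2.resize(b[60:140,180:380],(800,320),interpolation=cv2.INTER_CUBIC)
c1=cv2.resize(a[170:250,210:310],(400,280),interpolation=cv2.INTER_CUBIC); c2=cv2.resize(b[165:245,210:310],(400,280),interpolation=cv2.INTER_CUBIC)
cv2.imwrite("pics/chk.png",np.vstack([t,np.hstack([c1,c2])]))
# fits of blue lids: centroid rays intersected at lid height
for c,im in(("scene",a),("side",b)):
  hsv=cv2.cvtColor(im,cv2.COLOR_BGR2HSV)
  m=cv2.inRange(hsv,(100,110,50),(128,255,255)); n,l,s,ce=cv2.connectedComponentsWithStats(m)
  for i in range(1,n):
    if s[i,4]>60: print(c,s[i,4],ce[i].round(),at_z(c,ce[i],0.052).round(3)[0])
# points: crate rim at z=.05 from side depth
ys,xs=np.mgrid[0:384,0:512]; px=np.c_[xs.ravel(),ys.ravel()]
for c,dd in(("scene",d),("side",e)):
  P=at_depth(c,px,dd); ok=dd.ravel()>0
  m=ok&(abs(P[:,2]-.05)<.006)&(P[:,1]>.22)&(P[:,1]<.46)&(P[:,0]>.3)&(P[:,0]<.72)
  print(c,m.sum(),cv2.minAreaRect(P[m,:2].astype(np.float32)), np.percentile(P[m,:2],[2,98],axis=0).round(3).tolist())
  m=ok&(abs(P[:,2]-.045)<.004)&(P[:,1]<-.18)&(P[:,1]>-.5)&(P[:,0]>.3)&(P[:,0]<.62)
  print("dryer",c,m.sum(),cv2.minAreaRect(P[m,:2].astype(np.float32)))
```

```text
scene 1459 [499.  96.] [0.987 0.709 0.052]
scene 126 [191. 155.] [0.427 0.04  0.052]
scene 134 [170. 181.] [ 0.436 -0.051  0.052]
scene 132 [240. 186.] [0.582 0.039 0.052]
scene 138 [193. 196.] [ 0.508 -0.05   0.052]
scene 174 [268. 198.] [0.657 0.05  0.052]
scene 136 [219. 209.] [ 0.582 -0.042  0.052]
scene 177 [243. 224.] [ 0.653 -0.04   0.052]
scene 564 [310. 331.] [ 0.903 -0.153  0.052]
side 105 [177. 148.] [ 0.928 -0.2    0.052]
side 93 [246. 194.] [ 0.652 -0.032  0.052]
side 92 [272. 199.] [ 0.58  -0.03   0.052]
side 90 [299. 201.] [ 0.505 -0.039  0.052]
side 101 [326. 205.] [ 0.433 -0.041  0.052]
side 109 [236. 216.] [0.656 0.058 0.052]
side 98 [265. 219.] [0.579 0.052 0.052]
side 111 [326. 229.] [0.424 0.051 0.052]
side 128 [304. 337.] [0.438 0.349 0.052]
scene 770 ((0.5505117774009705, 0.3219940662384033), (0.1718718409538269, 0.3435126543045044), 88.44416809082031) [[0.384, 0.241], [0.703, 0.402]]
dryer scene 5355 ((0.4749371111392975, -0.29781365394592285), (0.19102519750595093, 0.15958058834075928), 7.025769233703613)
side 1831 ((0.5510127544403076, 0.3278749883174896), (0.3344329595565796, 0.15380315482616425), 2.9496266841888428) [[0.384, 0.248], [0.702, 0.406]]
dryer side 1388 ((0.47612279653549194, -0.2955751419067383), (0.18994449079036713, 0.16487374901771545), 6.951459884643555)
```

View pics/chk.png

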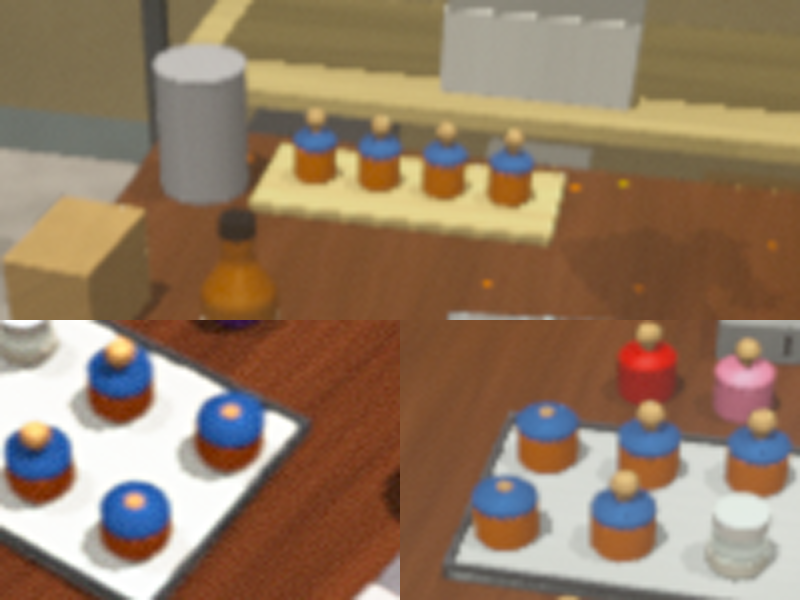

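The second tray at the back is just a board of sound pots. The close crop confirms that only the two pots at the +x end lack knobs. Next I'll take a wrist look at the dial and the pots.

Run:
```python
from h import *
print("crate rim", at_z("side",[[224,283],[333,297],[330.5,374],[207,358]],.05).round(3).tolist())
print("he",cam("wrist")[2].round(3).tolist())
ctrl.movep([0.475,-0.30,0.30],down(0.)); print(get_state()["time"],get_state()["qpos"].round(2))
T1=tcpT(); a,d=vision.grab_frame("wrist")
ctrl.movep([0.62,0.0,0.27],down(0.)); print(get_state()["time"],get_state()["qpos"].round(2))
T2=tcpT(); b,e=vision.grab_frame("wrist")
np.savez("f1.npz",T1=T1,a=a,d=d,T2=T2,b=b,e=e)
cv2.imwrite("pics/w1.png",np.hstack([a,b])[:, :]); 
cv2.imwrite("pics/w1.png",cv2.resize(np.vstack([a,b]),None,fx=.78,fy=.78,interpolation=cv2.INTER_AREA))
```

```text
crate rim [[0.624, 0.265, 0.05], [0.39, 0.244, 0.05], [0.381, 0.407, 0.05], [0.605, 0.432, 0.05]]
he [[0.0, -0.963, -0.269, 0.068], [1.0, 0.0, -0.0, 0.0], [0.0, -0.269, 0.963, -0.144], [0.0, 0.0, 0.0, 1.0]]
2.3083 [ 0.68  0.36 -0.24  1.55  0.09  1.24 -1.14]
3.625 [ 0.16  0.48 -0.32  1.45  0.16  1.24 -1.75]
```

View pics/w1.png

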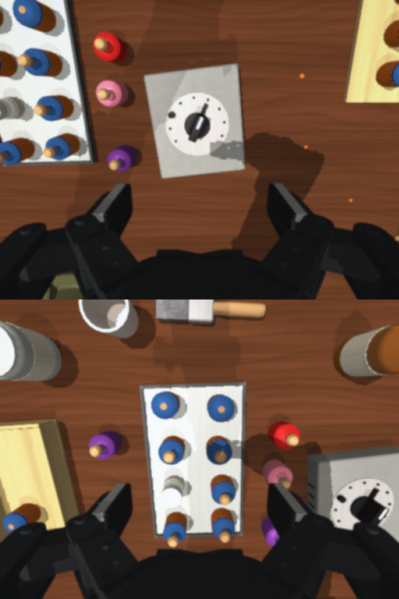

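Run:
```python
from h import *
f=np.load("f1.npz"); g=np.load("f0.npz"); T2=f["T2"];T1=f["T1"]; b=f["b"]; a=f["a"]
hsv=cv2.cvtColor(b,cv2.COLOR_BGR2HSV); m=cv2.inRange(hsv,(100,110,40),(128,255,255)); n,l,s,ce=cv2.connectedComponentsWithStats(m)
for i in range(1,n):
  if s[i,4]>150:
    p=np.argwhere(l==i)[:,::-1]; P=at_z("wrist",p,.051,T2)[:,:2].astype(np.float32)
    print(ce[i].round(),s[i,4],np.round(cv2.minEnclosingCircle(P)[0],4),round(cv2.minEnclosingCircle(P)[1],4),P.mean(0).round(4))
# crate rim by template fit on heights
ys,xs=np.mgrid[0:384,0:512]; px=np.c_[xs.ravel(),ys.ravel()]
from scipy.optimize import minimize
Ps=[]
for c,k in(("scene","d"),("side","e")):
  dd=g[k]; P=at_depth(c,px,dd); mm=(dd.ravel()>0)&(P[:,2]>.046)&(P[:,2]<.054)&(abs(P[:,0]-.5)<.15)&(P[:,1]>.225)&(P[:,1]<.46); Ps.append(P[mm,:2])
def sd(p,Q):
  c,s=np.cos(p[2]),np.sin(p[2]); q=(Q-p[:2])@np.array([[c,-s],[s,c]]); u=abs(q)-[.117,.072]
  o=np.hypot(*np.maximum(u,0).T); r=o+np.minimum(u.max(1),0); return r
for Q in Ps+[np.vstack(Ps)]:
  r=minimize(lambda p: np.minimum(abs(sd(p,Q)),.015).mean(),[.5,.337,.09],method="Nelder-Mead",options=dict(initial_simplex=[[.5,.337,.09],[.51,.337,.09],[.5,.347,.09],[.5,.337,.03]],xatol=1e-5)); print(len(Q),r.x.round(4),r.fun)
# dial: selector points at depth z ~.086
P=at_depth("wrist",px,f["d"],T1); mm=(f["d"].ravel()>0)&(P[:,2]>.075)&(P[:,2]<.095)&(abs(P[:,0]-.475)<.05)&(abs(P[:,1]+.297)<.05)
print("bar",mm.sum(),cv2.minAreaRect(P[mm,:2].astype(np.float32)))
print("pin", at_z("wrist",[[221,159],[253,160]],.055,T1).round(4).tolist())
crop=cv2.resize(a[110:215,195:315],None,fx=5,fy=5,interpolation=cv2.INTER_CUBIC); cv2.imwrite("pics/dial.png",crop)
```

```text
[211. 135.] 804 [0.6566 0.0521] 0.021 [0.6567 0.0519]
[283. 139.] 787 [ 0.6509 -0.0363] 0.021 [ 0.6517 -0.0367]
[220. 192.] 519 [0.5789 0.0447] 0.021 [0.583  0.0432]
[280. 192.] 480 [ 0.5788 -0.0354] 0.0206 [ 0.5834 -0.0344]
[285. 244.] 465 [ 0.5041 -0.0444] 0.0207 [ 0.5087 -0.0435]
[ 19. 284.] 473 [0.4432 0.3343] 0.0229 [0.448  0.3351]
[286. 290.] 451 [ 0.432 -0.046] 0.0218 [ 0.4363 -0.0454]
[224. 296.] 455 [0.4234 0.0445] 0.0218 [0.4274 0.0434]
614 [0.5044 0.3228 0.0688] 0.003868952767470993
1514 [0.5046 0.3265 0.0673] 0.0033536597675778157
2128 [0.5045 0.3256 0.0667] 0.0037110814396562218
bar 405 ((0.4739619791507721, -0.29693403840065), (0.013926387764513493, 0.04414774104952812), 66.74425506591797)
pin [[0.4767, -0.2549, 0.055], [0.4753, -0.2981, 0.055]]
```

View pics/dial.png

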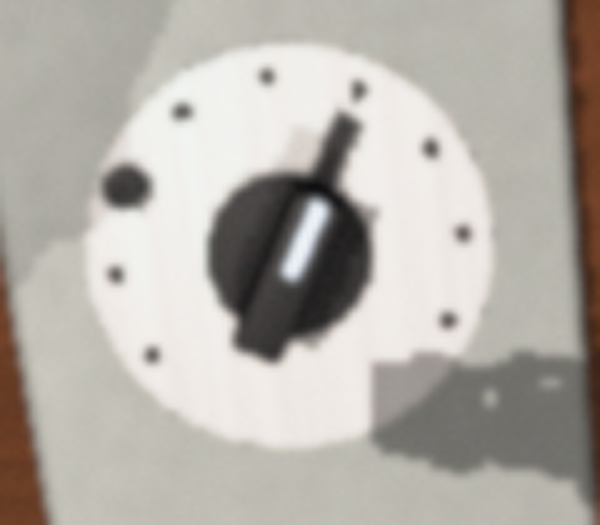

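The dial has nine detents. Zero is at crop (266,76), the pointer is at −30° (358,90), and the pin is at +60° (127,186). The box yaw is about 7°, so the knob turns +90°. Now the first pot.

```bash
cat >> h.py <<'E'
C=np.array([.5045,.3256]); CY=.067
def crate(x,y):
    c,s=np.cos(CY),np.sin(CY); return C+[c*x-s*y,s*x+c*y]
def carry(p,yaw,q):
    ctrl.movep([*p,.15],down(yaw)); ctrl.movel([*p,.020],max_speed=.12)
    ctrl.close_gripper(force=35); s=get_state(); print("grip",s["time"],s["width"],s["contact_force"].round(1),s["tcp_pos"].round(4))
    ctrl.movel([*p,.16],max_speed=.15); print("lift",get_state()["width"])
    ctrl.movep([*q,.16],down(CY)); ctrl.movel([*q,.0165],max_speed=.1)
    s=get_state(); print("down",s["time"],s["width"],s["contact_force"].round(1),s["tcp_pos"].round(4))
    ctrl.ungrasp(); ctrl.movel([*q,.16],max_speed=.2); print(get_state()["time"])
E
python3 - <<'E'
from h import *
carry(np.array([.6566,.052]),-.43,crate(.075,0))
T=tcpT(); a,d=vision.grab_frame("wrist"); b,e=vision.grab_frame("side"); np.savez("f2.npz",T=T,a=a,d=d,b=b,e=e)
cv2.imwrite("pics/p1.png",np.vstack([a[:,:],b])[:, :].copy()); cv2.imwrite("pics/p1.png",cv2.resize(np.vstack([a,b]),None,fx=.78,fy=.78,interpolation=cv2.INTER_AREA))
E
```

```text
grip 5.975 0.043047193464950895 [-0.9  0.   4.6] [0.6569 0.052  0.0206]
lift 0.04292520100709741
down 9.7583 0.04329444225615568 [-0.4  0.2 -0.8] [0.5797 0.331  0.017 ]
11.1167
```

View pics/p1.png

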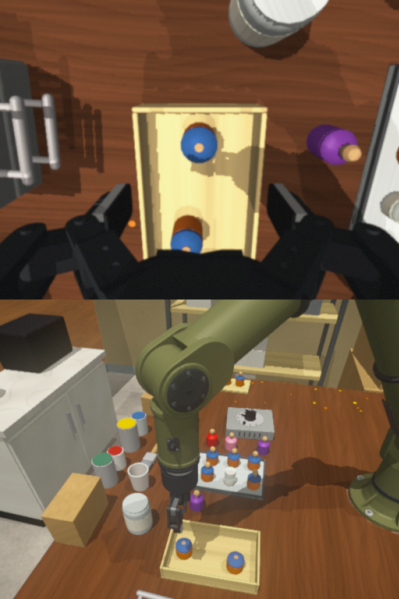

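The first pot stands upright in the crate at wrist (198,143) in the reduced view, well centred, with the old reject at (187,240). Second pot next.

Run:
```python
from h import *
carry(np.array([.6512,-.0365]),0.,crate(.012,0))
T=tcpT(); a,d=vision.grab_frame("wrist")
ctrl.movep([.62,0.05,.27],down(0.))
T2=tcpT(); a2,d2=vision.grab_frame("wrist"); b,e=vision.grab_frame("side")
hsv=cv2.cvtColor(a2,cv2.COLOR_BGR2HSV); m=cv2.inRange(hsv,(100,110,40),(128,255,255)); n,l,s,ce=cv2.connectedComponentsWithStats(m)
for i in range(1,n):
  if s[i,4]>150:
    P=at_z("wrist",np.argwhere(l==i)[:,::-1],.051,T2)[:,:2].astype(np.float32); print(ce[i].round(),np.round(cv2.minEnclosingCircle(P)[0],4))
cv2.imwrite("pics/p2.png",np.vstack([np.hstack([a,a2])[::2,::2],cv2.resize(b[180:384,150:400],(512,418))]))
```

```text
grip 14.3167 0.04325690143874005 [-1.2  0.   5.7] [ 0.6515 -0.0365  0.0206]
lift 0.04328110148594451
down 18.425 0.04324640537083101 [ 0.5  0.3 -0.2] [0.5168 0.3267 0.0169]
19.7833
[ 45. 193.] [0.5797 0.3269]
[261. 192.] [0.5791 0.0452]
[321. 193.] [ 0.5782 -0.0355]
[ 57. 236.] [0.5188 0.3228]
[325. 245.] [ 0.5042 -0.0443]
[ 58. 283.] [0.4444 0.3349]
[323. 291.] [ 0.432  -0.0465]
[261. 296.] [0.4237 0.0445]
```

View pics/p2.png

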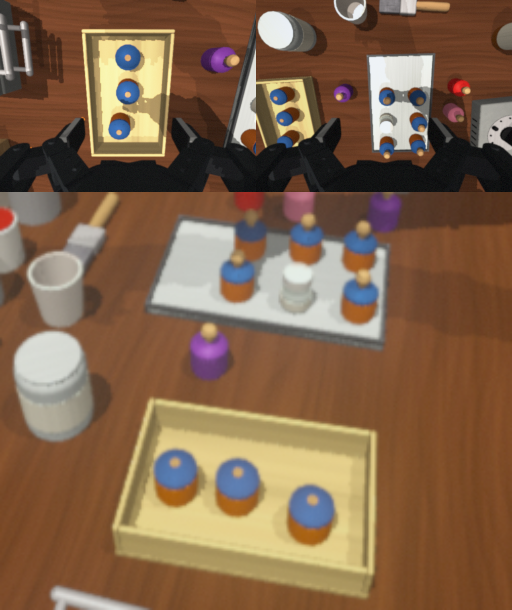

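All three knobless pots stand upright in the crate, and the five sound pots are unmoved within about 1 mm. Next is the selector.

Run:
```python
from h import *
k=np.array([.4743,-.2970]); th=np.deg2rad(-23.1)
ctrl.movep([*k,.17],down(th)); ctrl.movel([*k,.060],max_speed=.12)
s=get_state(); print(s["time"],s["qpos"].round(2),s["contact_force"].round(1))
ctrl.close_gripper(force=60); s=get_state(); print("grip",s["width"],s["contact_force"].round(1),s["wrist_torque"].round(2))
q=s["qpos"].copy(); q0=q[6]
for i in(30,60,92):
  q[6]=q0+np.deg2rad(i); ctrl.set_joints(q); s=get_state(); R=tcpT()
  print(i,s["time"],s["width"],s["contact_force"].round(1),s["wrist_torque"].round(2),s["tcp_pos"].round(4),np.rad2deg(np.arctan2(R[1,0],R[0,0])).round(1))
ctrl.pause(.3); ctrl.ungrasp(); print(get_state()["contact_force"].round(1))
ctrl.movel([*get_state()["tcp_pos"][:2],.17],max_speed=.15)
ctrl.movep([.475,-.30,.30],down(0.))
T=tcpT(); a,d=vision.grab_frame("wrist")
ys,xs=np.mgrid[0:384,0:512]; px=np.c_[xs.ravel(),ys.ravel()]
P=at_depth("wrist",px,d,T); mm=(d.ravel()>0)&(P[:,2]>.075)&(P[:,2]<.095)&(abs(P[:,0]-.475)<.05)&(abs(P[:,1]+.297)<.05)
print("bar",mm.sum(),cv2.minAreaRect(P[mm,:2].astype(np.float32)),get_state()["time"])
b,e=vision.grab_frame("side"); sc,_=vision.grab_frame("scene")
cv2.imwrite("pics/d2.png",np.hstack([cv2.resize(a[110:215,195:315],(400,350),interpolation=cv2.INTER_CUBIC),cv2.resize(sc[60:340,60:380],(400,350))]))
```

```text
23.65 [ 0.65  0.6  -0.21  1.88  0.19  0.67 -1.65] [-0.4 -1.2 -0.4]
grip 0.013151016010195504 [-1.2 -0.9  4.2] [ 0.07  0.22 -0.09]
30 24.8667 0.012628001815057749 [-0.5  1.7  3.8] [0.3  0.15 0.08] [ 0.4743 -0.2969  0.0603] 6.7
60 25.4333 0.012653775721775654 [-1.   1.7  3.7] [0.58 0.22 0.1 ] [ 0.4742 -0.2968  0.0603] 36.7
92 26.025 0.013013081406975937 [-0.6  3.7  4.6] [ 0.82  0.32 -0.32] [ 0.474  -0.2966  0.0603] 68.7
[ 0.1  0.9 -0.1]
bar 433 ((0.47405195236206055, -0.29686906933784485), (0.043612174689769745, 0.014120660722255707), 66.79932403564453) 28.9333
```

View pics/d2.png

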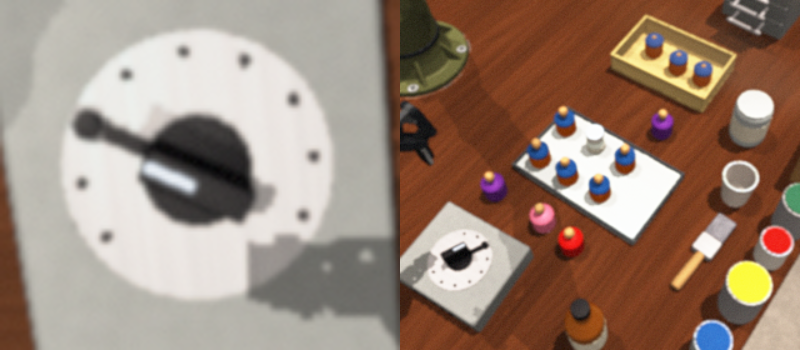

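The pointer's nose lies at the set-pin, crop (90,124). The bar measures 66.8°, which is 60° in the box frame, and nothing else has moved.

```bash
python3 -c "
from station import ticket,get_state
print(get_state()['time'],ticket.close_job())"
```

```text
the job is handed in; nothing more can be done
29.0333 None
```

The job is handed in at 29.0 s on the robot's clock, well inside the 72 s limit. Both knobless pots are in the reject crate, and the selector points at the set-pin.

- **Pots:** I moved the two knobless pots from the plate's +x end. The pictures after the second placing show both upright on the crate floor at about (0.580, 0.327) and (0.519, 0.323). The old reject stands beside them, where it was before. The five sound pots are still on the plate; the four measured both before and after the moves are within about 1 mm of where they were, and the pictures show nothing else out of place.
- **Selector:** I turned it +90°, from the −30° detent to the +60° one where the pin is. After release the bar measured 66.8° in world axes, and with the box turned about 7° that is the 60° detent. The last picture shows the nose at the pin.
- **Checks:** None failed. The two fixed cameras differed by about 4 mm on the crate's position in y, so I used the combined fit.

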